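Pin the film reel on its stand

TASK

Take the longest steel tube (the spindle) out of the wooden rack and lower it, nose down, through the core of the film reel that lies on a wooden stand, into the hole in the stand underneath. Keep hold of it until it is well into the stand's hole, let it go fully home, and leave it standing there upright with the reel still lying flat on the stand.

Things in the scene. Friction and masses are not known exactly. Their poses are not given: they have to be found in the camera images.
- spindle: The spindle: plain straight steel tube, 22 mm in diameter, 175 mm long, about 0.25 kg, the longest of three steel rods standing in the rack; 125 mm of it shows above the rack. Lower end: conical nose, 12 mm across at the end, full diameter 12 mm higher. Origin: centre of the nose end; z runs up its axis to the top at 175 mm.
- rack: Fixed pale wooden block 230 x 75 x 60 mm with three holes 50 mm deep, 75 mm apart along its x axis, which points away from the robot (within 15 degrees). Origin: centre of its underside. Any rod may be in any hole; the other two are a plain stub 105 mm long and a 125 mm rod with a 46 mm disc head.
- stand_bore (a point): Centre of the hole's mouth in the top face of the stand with the reel, z up. The stand is a fixed brown wooden block 150 x 150 x 50 mm; the vertical hole is 26 mm in diameter and 45 mm deep with a 5 mm chamfer. Fully home, the spindle's nose is 45 mm below this point. A second, identical stand without a reel is not used.
- reel: White film reel: loose thick ring 140 mm across, 50 mm high, open core 60 mm across, 0.35 kg, flat on the stand, its core centred over the hole to within 6 mm. Origin: centre of its underside; z is its axis, up. Its top is 100 mm above the table. A smaller roll on the table is not used.
Things that resemble listed ones, but are neither listed nor needed, are in the scene too. Leave any black or red look-alike of the spindle alone.

How it is judged (in metres and radians):
On the way:
1. the spindle, held in the gripper, has its nose at least 10 mm inside the hole of the stand with the reel (horizontal distance between spindle and stand_bore below 0.012 m and z of spindle in the frame of stand_bore below -0.01 m and contact force between the fingers and spindle above 0.5 N), for 0.1 s.
At the end, for the whole second after the job is handed in: Spindle nose down in the hole of the stand with the reel, nose at least 37 mm below the mouth (45 is home) and within 12 mm of its centre, upright within 12 degrees, at rest; reel flat on that stand (8 mm in height, 8.5 degrees), within 26 mm of centre, at rest (horizontal distance between spindle and stand_bore below 0.012 m and z of spindle in the frame of stand_bore below -0.037 m and angle between spindle's own z axis and vertical below 0.21 rad and horizontal distance between reel and stand_bore below 0.026 m and z of reel in the frame of stand_bore between -0.008 and 0.008 m and angle between reel's own z axis and vertical below 0.15 rad and linear speed of each of spindle, reel below 0.03 m/s); the robot touches nothing.
It also fails if it takes over 40 s, if anything falls off the work surface, if the arm or the gripper's body presses on something with over 40 N, if the wrist force passes 120 N, or if a joint passes its speed limit or range.

ROBOT

A 6-joint arm with a two-finger parallel gripper is mounted at the origin on the work surface. World frame = base frame: x ahead of the robot, y to its left, z up, the work surface at z = 0. Lengths are in mm, angles in rad, forces in N, time in s.
With the tool pointing down it reaches from about 150 to 775 mm from the base axis. Payload 6.1 kg.
Tool frame: the origin (TCP) lies midway between the tips of the shut fingers; the grasp point (between the pads) lies 19 mm behind it; y points along the fingers, z is the direction in which the jaws open and shut, and the axes are right-handed (so a half turn about y gives the same grasp; the last joint's range is limited). The gripper opens to 85 mm and grips with 20 to 120 N. Pads are 22 mm wide; open, the fingers measure 114 mm over their backs; the gripper's body (76 mm by 85 mm) begins 54 mm behind the grasp point. The pads swing forward as they close: fully open they stand 13 mm farther back than shut.
Start: joints at [1.305, 0.126, -0.04, 1.405, 0, 1.571], TCP at [137.902, 506.548, 231.295] pointing down, gripper open.
Joint ranges: [-2.72, 2.72], [-0.95, 1.95], [-1.27, 1.35], [-1.78, 2.02], [-1.46, 1.47], [-3.14, 3.14]. Speed limits (rad/s): [2.39, 2.39, 3.01, 3.14, 3.14, 3.14].

INTERFACE

Orientations are given as a rotation vector (axis times angle).
In Python, from station import manip gives the robot as it stands.
- The arm moves only by the shell command python3 -m crank 'ROWS' [OPENING] [FORCE]. ROWS is JSON, a list of rows, each a list of 4 numbers: the shift along the tool's x, y, z in m, then the turn about the tool's y in rad. In form: [[tx, ty, tz, spin], ...]. A call has 1 to 5 rows; each row is the pose to reach, as a shift and turn from the pose measured when the call began, along the tool's axes at that moment; what a row does not reach only later rows make up. A row lasts 1/8 s, in which the tool goes at most 62.5 mm and 10.7 degrees, less where a joint would pass 70% of its speed; a pose out of reach is approached as far as the arm can. A call with a gripper value outside its range is refused whole. OPENING is the finger opening in m, from 0 to 0.0854, set as the call begins (- or left out, the last holds). The fingers move at their own pace and stop on an object; FORCE is the grip in N (left out, the last holds). Time passes only in rows, so rows that repeat a pose let the fingers close. It gives the time, the measured TCP pose, the force and the opening at its end, in the units of the state.
- manip.observe(): the state, without advancing time (a new reading comes with each control period).
- manip.read_camera(name): name is "side" or "top" or "wrist"; returns the picture (400x640x3 uint8, blue, green, red); there is no depth.
- manip.get_calibration(name): a dict with "fx", "fy", "cx", "cy" (pixels), "extrinsics" (4x4, takes a point from world to camera coordinates). Camera axes: x right, y down, z forward; pixel columns grow to the right and rows downward; lengths in mm; the calibration is good to about 2 mm. A picture is of the moment at which its call begins: read the wrist's pose just before it. get_calibration takes no time and is no camera call; for the wrist camera it gives the pose at the moment of the call.
- manip.sign_off(): hands the job in, once; it reports no verdict.
The state is a dict: "time": time; "joint_positions": joint angles; "joint_vel": joint speeds; "tau": joint torques, N m; "position": TCP position; "tcp_rot": TCP orientation; "ft_force": force on the tool from outside, world axes, zero at the start; "wrist_torque": the same for the moment, N m; "grip_width": finger opening in mm.
Only numpy, scipy, OpenCV 4.12 (cv2) and the standard library are available. Lean on these libraries where they do the work, as an engineer would, in place of code of your own. Each camera call takes 0.05 s, during which the arm holds its last target. There are 200 camera calls.

## Working session

There is one attempt and no reset: what is moved stays moved. The work goes in short steps, Python scripts to look and compute and a shell command to move; the robot and the scene stay as the last step left them, time stands still between calls to the robot, and variables do not carry over. Pictures are saved under pics/ and viewed, about 8 in all and at most 12, crops included, and the job is handed in when it is done.

```bash
ls; mkdir -p pics; cat > h.py <<'E'
import numpy as np,cv2
from station import manip
from scipy.spatial.transform import Rotation as R
def cal(n):
    c=manip.get_calibration(n);K=np.array([[c['fx'],0,c['cx']],[0,c['fy'],c['cy']],[0,0,1.]]);return K,np.array(c['extrinsics'])
def ray(n,u,v,c=None):
    K,E=c or cal(n);d=E[:3,:3].T@np.linalg.solve(K,[u,v,1.]);o=-E[:3,:3].T@E[:3,3];return o,d/np.linalg.norm(d)
def onz(n,u,v,z,c=None):
    o,d=ray(n,u,v,c);return o+d*(z-o[2])/d[2]
def proj(n,p,c=None):
    K,E=c or cal(n);q=K@(E[:3,:3]@np.array(p,float)+E[:3,3]);return q[:2]/q[2]
def tri(a,b):
    (o1,d1),(o2,d2)=a,b
    A=np.stack([d1,-d2],1);s=np.linalg.lstsq(A,o2-o1,rcond=None)[0];p,q=o1+s[0]*d1,o2+s[1]*d2
    return (p+q)/2,np.linalg.norm(p-q)
E
python3 - <<'E'
from h import *
s=manip.observe();print(s);print(R.from_rotvec(s['tcp_rot']).as_matrix().round(3))
a=manip.read_camera('top');b=manip.read_camera('side')
cv2.imwrite('pics/top0.png',a);cv2.imwrite('pics/side0.png',b)
for n in('top','side','wrist'):
    K,E=cal(n);print(n,K[0,0],K[0,2],K[1,2],(-E[:3,:3].T@E[:3,3]).round(),E[:3,:3].round(2).tolist())
E
```

```text
pics
{'time': 0.0, 'joint_positions': array([ 1.30500548e+00,  1.26370691e-01, -4.06067946e-02,  1.40541387e+00,
        1.52406401e-05,  1.57079988e+00]), 'joint_vel': array([-6.74739806e-04, -9.50468641e-05, -1.72955841e-03, -6.71313512e-04,
       -2.59529164e-03, -1.06074896e-04]), 'tau': array([ 2.91699562e-04, -4.35918760e+01,  3.52921093e+01,  1.71854405e-02,
        1.13707672e-04,  6.08992856e-08]), 'position': array([137.78977562, 506.16581315, 230.53391918]), 'tcp_rot': array([-1.56228843,  0.2088669 , -0.20851025]), 'ft_force': array([ 0.24669097,  0.09579905, -0.07360609]), 'wrist_torque': array([-0.00068394, -0.01955263, -0.04521613]), 'grip_width': 85.54815114239503}
[[ 0.965 -0.     0.263]
 [-0.263 -0.002  0.965]
 [-0.    -1.    -0.002]]
top 424.5289402334496 317.1793509097499 195.14106526710606 [ 394.   -4. 1051.] [[0.01, -1.0, 0.01], [-0.99, -0.01, -0.14], [0.14, -0.01, -0.99]]
side 454.57710998266793 326.0584663970847 194.80512629002052 [   6. -612.  794.] [[0.74, -0.68, 0.01], [-0.45, -0.5, -0.74], [0.51, 0.54, -0.67]]
wrist 319.303716550047 314.65978182260744 205.04351327175 [ 59. 529. 373.] [[0.26, 0.97, -0.0], [0.91, -0.25, 0.32], [0.31, -0.09, -0.95]]
```

View pics/top0.png

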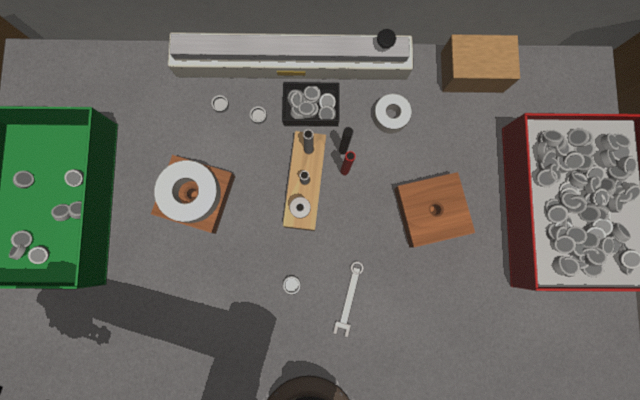

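View pics/side0.png

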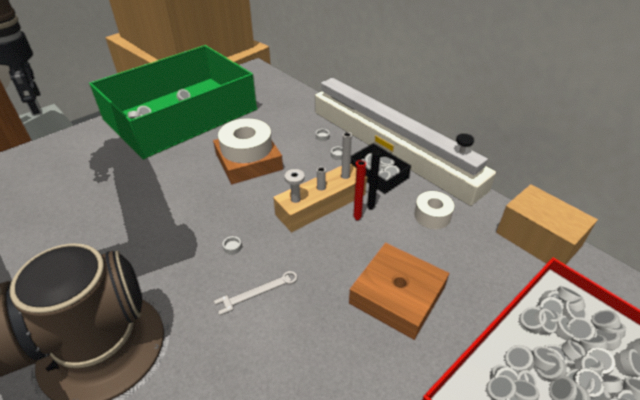

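The top view shows the rack at about (305,180). The spindle stands in its far hole, with its top at about (308,133). Black and red look-alikes stand close by at (346,140) and (348,160). The reel and its stand are at (188,191). The side view agrees: the spindle top is at about (347,135), and the reel is at (245,140).

```bash
python3 - <<'E'
from h import *
a=cv2.imread('pics/top0.png');b=cv2.imread('pics/side0.png')
def crop(i,x,y,w,h,k):return cv2.resize(i[y:y+h,x:x+w],None,fx=k,fy=k,interpolation=cv2.INTER_CUBIC)
# 80x60 windows each x5 => 400x300
g=np.vstack([np.hstack([crop(a,280,115,80,60,5),crop(b,325,120,80,60,5)]),np.hstack([crop(a,150,145,100,75,4),crop(b,205,115,100,75,4)])])
cv2.imwrite('pics/z0.png',g)
# reel: white blob, outer contour top
for n,i,r in(('top',a,(150,145,240,240)),('side',b,(205,110,290,190))):
    hsv=cv2.cvtColor(i,cv2.COLOR_BGR2HSV);m=((hsv[...,1]<40)&(hsv[...,2]>150)).astype(np.uint8)
    k=np.zeros_like(m);k[r[1]:r[3],r[0]:r[2]]=1;m*=k
    c=max(cv2.findContours(m,cv2.RETR_EXTERNAL,cv2.CHAIN_APPROX_NONE)[0],key=cv2.contourArea)
    print(n,cv2.fitEllipse(cv2.convexHull(c)),onz(n,*cv2.fitEllipse(cv2.convexHull(c))[0],100).round(1), cv2.boundingRect(c))
for u,v in((308,133),):print(onz('top',u,v,185))
print(onz('side',347.5,135,185))
E
```

```text
top ((184.77732849121094, 190.64573669433594), (59.78832244873047, 62.536800384521484), 58.818626403808594) [535.2 282.7 100. ] (154, 161, 62, 61)
side ((242.8101806640625, 134.46450805664062), (34.07054138183594, 55.81113052368164), 76.39461517333984) [527.  273.7 100. ] (216, 117, 56, 38)
[647.39895855   5.14209359 185.        ]
[ 6.43476849e+02 -1.34488625e-01  1.85000000e+02]
```

View pics/z0.png

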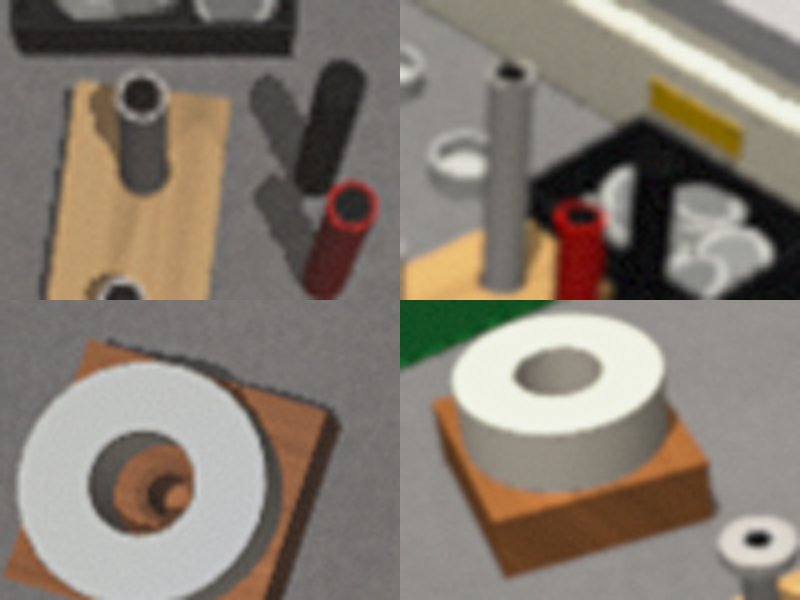

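The crops put the spindle's top centre at (308.3,134.3) in the top view and (347.3,134.3) in the side view. The reel's core centre is at (244.5,132.8) in the side view. Through the core in the top view, the stand hole shows at about (193,193.5).

```bash
python3 - <<'E'
from h import *
sp,g=tri(ray('top',308.3,134.3),ray('side',347.3,134.3));print('spindle top',sp.round(1),g)
bl,g=tri(ray('top',348.4,129.5),ray('side',378,147));print('black approx',bl.round(1),g, onz('top',342.6,151.5,0))
rd,g=tri(ray('top',350.2,155.8),ray('side',361.5,163));print('red',rd.round(1),g)
print('core side',onz('side',244.5,132.8,100),'bore top',onz('top',193,193.5,50))
s=manip.observe();M=R.from_rotvec(s['tcp_rot']).as_matrix();p=s['position']
for t in((sp[0],sp[1],231),):print((M.T@(np.array(t)-p)).round(1))
E
```

```text
spindle top [645.7   4.  183.6] 1.7673580409167797
black approx [657.1 -81.1 187. ] 4.3086923820296334 [653.92800643 -81.23671855   0.        ]
red [602.8 -85.1 172.7] 1.5003824428256198
core side [534.79869873 277.08011096 100.        ] bore top [535.94615757 277.97740241  50.        ]
[ 6.220e+02  1.000e-01 -3.512e+02]
```

```bash
python3 -m crank '[[0.052,-0.004,-0.029,0],[0.104,-0.008,-0.059,0],[0.156,-0.012,-0.088,0],[0.208,-0.016,-0.117,0],[0.260,-0.020,-0.147,0]]' 0.055
python3 -m crank '[[0.052,0,-0.029,0],[0.104,0,-0.059,0],[0.156,0,-0.088,0],[0.208,0,-0.117,0],[0.260,0,-0.147,0]]'
cat > w.py <<'E'
from h import *
import sys
s=manip.observe();c=cal('wrist');i=manip.read_camera('wrist');cv2.imwrite(f'pics/{sys.argv[1]}.png',i)
M=R.from_rotvec(s['tcp_rot']).as_matrix();p=s['position']
print(s['time'],p.round(1),s['grip_width'],M.round(3).tolist(),s['ft_force'].round(1))
np.savez(f'pics/{sys.argv[1]}.npz',K=c[0],E=c[1],M=M,p=p)
if len(sys.argv)>2:
    t=np.array(eval(sys.argv[2]),float);print('delta tool',(M.T@(t-p)).round(1),'px',proj('wrist',t,c))
E
python3 w.py w1 '(645.7,4,184)'
```

```text
time: 0.72
position: [351.0, 294.5, 250.7]
tcp_rot: [-1.562, 0.209, -0.208]
ft_force: [1.2, 0.8, -0.2]
grip_width: 55.4
time: 1.35
position: [564.4, 82.8, 250.5]
tcp_rot: [-1.562, 0.209, -0.208]
ft_force: [1.2, 0.3, -0.8]
grip_width: 54.9
1.35 [564.4  82.8 250.5] 54.86741573929594 [[0.965, -0.001, 0.263], [-0.263, -0.001, 0.965], [-0.001, -1.0, -0.002]] [ 1.2  0.3 -0.8]
delta tool [ 99.2  66.6 -54.6] px [245.96202798 335.76086178]
```

```bash
python3 -m crank '[[0.050,0,-0.027,0],[0.099,0,-0.055,0],[0.099,0,-0.055,0],[0.099,0,-0.055,0]]'
python3 w.py w2 '(645.7,4,184)'
```

```text
time: 1.9
position: [648.9, -1.5, 248.6]
tcp_rot: [-1.565, 0.213, -0.212]
ft_force: [-0.6, -0.6, -0.2]
grip_width: 55.0
1.9 [648.9  -1.5 248.6] 54.96356503964204 [[0.964, -0.002, 0.267], [-0.267, -0.005, 0.964], [-0.0, -1.0, -0.005]] [-0.6 -0.6 -0.2]
delta tool [-4.6 64.6  4.7] px [320.69693155 215.58422718]
```

View pics/w2.png

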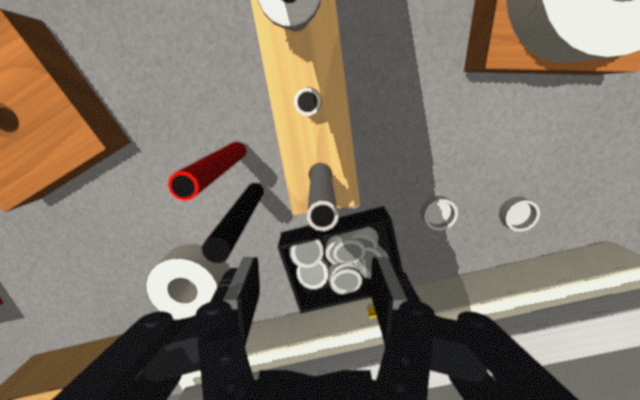

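In the wrist view the spindle's rim is at (323,215), against a predicted (321,216), so the position is good to about 1 mm. The black and red rods are well clear.

```bash
python3 -m crank '[[-0.0046,0.01,0.0055,0],[-0.0046,0.04,0.0055,0],[-0.0046,0.07,0.0055,0],[-0.0046,0.1,0.0055,0],[-0.0046,0.117,0.0055,0]]'
python3 w.py w3 '(646,5,131)'
```

```text
time: 2.58
position: [644.0, 6.4, 130.7]
tcp_rot: [-1.565, 0.212, -0.209]
ft_force: [0.4, -0.1, -0.3]
grip_width: 55.0
2.575 [644.    6.4 130.7] 54.96416550345929 [[0.964, -0.002, 0.265], [-0.265, -0.005, 0.964], [-0.001, -1.0, -0.005]] [ 0.4 -0.1 -0.3]
delta tool [ 2.3 -0.3 -0.8] px [311.97224282 273.12299107]
```

View pics/w3.png

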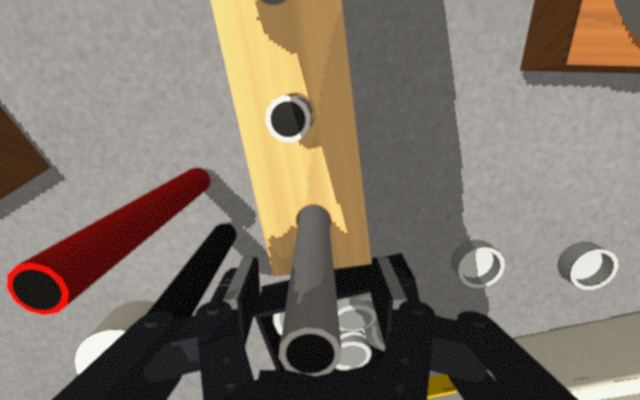

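The spindle stands between the pads, with its top rim at (310,352). I'll cast that ray to fine-tune along the pads.

```bash
python3 - <<'E'
from h import *
d=np.load('pics/w3.npz');c=(d['K'],d['E'])
q=onz('wrist',310,352,185,c);print(q,d['M'].T@(q-d['p']))
q=onz('wrist',313.5,216,60,c);print(q,d['M'].T@(q-d['p']))
E
```

```text
[645.13802053   5.295099   185.        ] [  1.29159721 -54.30250848  -1.05230264]
[641.84773595   6.27643554  60.        ] [-2.00572723 70.69911098 -0.33691557]
```

```bash
python3 -m crank '[[0.001,0,-0.001,0],[0.001,0,-0.001,0],[0.001,0,-0.001,0],[0.001,0,-0.001,0],[0.001,0,-0.001,0]]' 0 60
python3 -m crank '[[0,-0.02,0,0],[0,-0.06,0,0],[0,-0.1,0,0],[0,-0.14,0,0],[0,-0.165,0,0]]'
python3 w.py w4 '(535.5,280,296)'
```

```text
time: 3.25
position: [644.9, 5.0, 130.0]
tcp_rot: [-1.565, 0.212, -0.209]
ft_force: [-0.1, 0.8, 5.5]
grip_width: 20.4
time: 3.88
position: [645.4, 5.5, 296.3]
tcp_rot: [-1.566, 0.212, -0.21]
ft_force: [0.6, 0.8, -3.5]
grip_width: 20.9
3.875 [645.4   5.5 296.3] 20.890028871727548 [[0.964, -0.002, 0.265], [-0.265, -0.005, 0.964], [-0.001, -1.0, -0.005]] [ 0.6  0.8 -3.5]
delta tool [-178.8   -0.8  235.5] px [1038.32930333 -215.9051942 ]
```

View pics/w4.png

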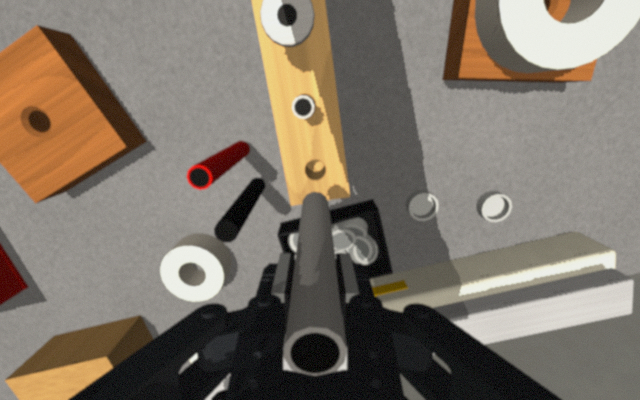

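The spindle is held and clear of the rack, hanging straight between the fingers, and the rack hole at (315,168) is empty. Next I carry it to a point where the wrist camera is right above the reel's core.

```bash
python3 -m crank '[[-0.020,0,0.047,0],[-0.040,0,0.094,0],[-0.060,0,0.141,0],[-0.080,0,0.188,0],[-0.097,0,0.235,0]]'
python3 -m crank '[[0,0,0,0],[0,0,0,0]]'
python3 w.py w5 '(535.5,280,296)'
```

```text
time: 4.55
position: [614.0, 259.2, 296.3]
tcp_rot: [-1.566, 0.211, -0.211]
ft_force: [0.6, -0.9, -2.6]
grip_width: 20.6
time: 4.8
position: [613.7, 259.1, 294.7]
tcp_rot: [-1.568, 0.212, -0.209]
ft_force: [0.5, 0.9, -3.5]
grip_width: 20.5
4.8 [613.7 259.1 294.7] 20.48039598024321 [[0.964, -0.003, 0.265], [-0.265, -0.007, 0.964], [-0.001, -1.0, -0.008]] [ 0.5  0.9 -3.5]
delta tool [-80.9  -1.3  -0.5] px [312.14741979 100.65289878]
```

View pics/w5.png

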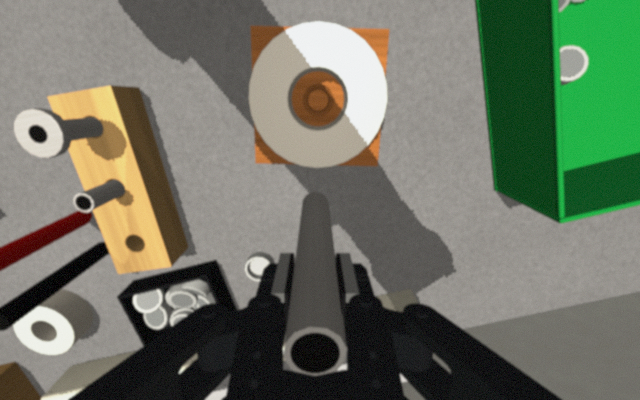

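The bore is visible through the core at about (318,100), and the core is at about (318,98). The nose of the held spindle is at about (316,198).

```bash
python3 - <<'E'
from h import *
i=cv2.imread('pics/w5.png');d=np.load('pics/w5.npz');c=(d['K'],d['E']);M,p=d['M'],d['p']
k=cv2.resize(i[60:140,270:370],None,fx=6,fy=6,interpolation=cv2.INTER_CUBIC)
hsv=cv2.cvtColor(i,cv2.COLOR_BGR2HSV)
m=((hsv[...,1]<50)&(hsv[...,2]>120)).astype(np.uint8)*255;m[:15]=0;m[172:]=0;m[:,:240]=0;m[:,395:]=0
cs=cv2.findContours(m,cv2.RETR_EXTERNAL,cv2.CHAIN_APPROX_NONE)[0];o=max(cs,key=cv2.contourArea);e=cv2.fitEllipse(cv2.convexHull(o));print('outer',e,onz('w',*e[0],100,c).round(1))
cv2.imwrite('pics/z5.png',np.hstack([k,cv2.resize(i[185:235,290:345],(330,480),interpolation=cv2.INTER_CUBIC)]) if 0 else k)
for uv in((318,100),):
  q=onz('w',*uv,50,c);print('bore',q.round(1));print('circle r px',np.linalg.norm(proj('w',q+[18,0,0],c)-uv),np.linalg.norm(proj('w',q+[13,0,0],c)-uv))
zn=p[2]-121;print('nose pred px',proj('w',p+M@[0,121,0],c),'top pred',proj('w',p+M@[0,-54,0],c))
E
```

```text
outer ((342.5830383300781, 87.7795181274414), (179.65228271484375, 195.2022247314453), 116.13739776611328) [532.6 308.9 100. ]
bore [537.6 282.4  50. ]
circle r px 16.126089734390852 11.694413677244022
nose pred px [314.09899306 197.71063732] top pred [312.97899866 348.33312843]
```

View pics/z5.png

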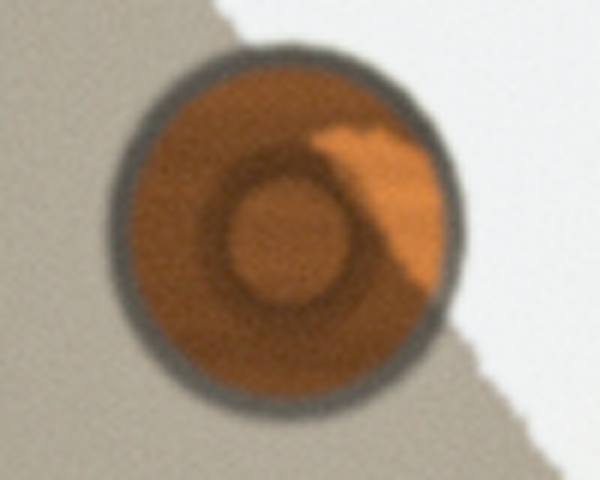

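The bore's rings are concentric at crop position (290,240), which is image (317.9,99.6). The core is at crop (287,230).

```bash
python3 - <<'E'
from h import *
d=np.load('pics/w5.npz');c=(d['K'],d['E']);M,p=d['M'],d['p']
b=onz('w',317.9,99.6,50,c);b2=onz('w',317.8,99.9,5,c);co=onz('w',317.4,97.9,100,c);print(b.round(1),b2.round(1),co.round(1))
for z in(105,38,5):
    t=np.array([b[0],b[1],z]);print(z,(M.T@(t-p)-[0,121,1.2]).round(1))
E
```

```text
[537.1 282.4  50. ] [537.7 282.1   5. ] [535.2 282.3 100. ]
105 [-79.9  68.7   2.5]
38 [-79.8 135.7   3. ]
5 [-79.8 168.7   3.3]
```

```bash
python3 -m crank '[[-0.040,0,0.001,0],[-0.080,0,0.0025,0],[-0.080,0.03,0.0025,0],[-0.080,0.055,0.0025,0],[-0.080,0.055,0.0025,0]]'
python3 -m crank '[[0,0,0,0],[0,0,0,0]]'
python3 w.py w6 '(537.1,282.4,226)'; python3 - <<'E'
from h import *
a=manip.read_camera('top');b=manip.read_camera('side');s=manip.observe()
f=lambda i,x,y:cv2.resize(i[y:y+100,x:x+80],(320,400),interpolation=cv2.INTER_CUBIC)
cv2.imwrite('pics/z6.png',np.hstack([f(a,130,120),f(b,205,60)]))
E
```

```text
time: 5.48
position: [536.6, 279.8, 238.4]
tcp_rot: [-1.57, 0.216, -0.21]
ft_force: [0.1, -0.8, -3.1]
grip_width: 20.7
time: 5.72
position: [537.2, 279.5, 239.5]
tcp_rot: [-1.569, 0.216, -0.211]
ft_force: [0.6, 0.1, -3.1]
grip_width: 20.7
5.725 [537.2 279.5 239.5] 20.65085938399258 [[0.963, -0.004, 0.268], [-0.268, -0.008, 0.963], [-0.002, -1.0, -0.009]] [ 0.6  0.1 -3.1]
delta tool [-0.9 13.5  2.9] px [319.02051007 254.81435446]
```

View pics/w6.png

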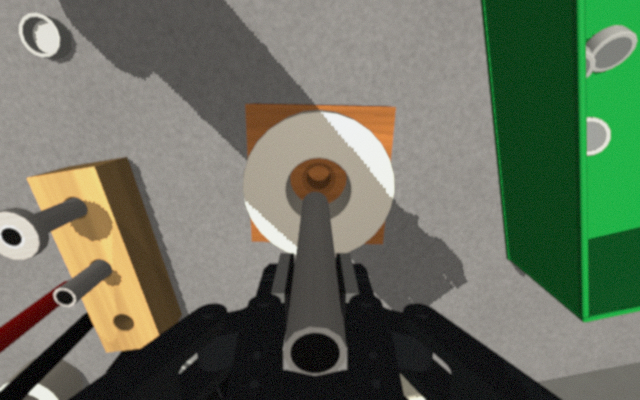

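The nose at about (315,195) is over the core, and the bore at (318,177) sits slightly to its right. That agrees with the computed correction of about 2.7 mm in +y. I'll correct that while lowering into the core.

```bash
python3 -m crank '[[-0.0007,0,0.003,0],[-0.0007,0.02,0.003,0],[-0.0007,0.05,0.003,0],[-0.0007,0.05,0.003,0],[-0.0007,0.05,0.003,0]]'
python3 w.py w7 '(537.1,282.4,190)';python3 - <<'E'
from h import *
s=manip.observe();M=R.from_rotvec(s['tcp_rot']).as_matrix();p=s['position']
n=p+M@[0,121,1.2];print('nose',n.round(1));print((M.T@(np.array([537.1,282.4,5])-n)).round(1),(M.T@(np.array([537.1,282.4,35])-n)).round(1))
E
```

```text
time: 6.5
position: [537.2, 282.8, 190.2]
tcp_rot: [-1.569, 0.215, -0.211]
ft_force: [0.2, -0.4, -3.1]
grip_width: 20.6
6.5 [537.2 282.8 190.2] 20.6471420514373 [[0.964, -0.004, 0.268], [-0.268, -0.008, 0.963], [-0.001, -1.0, -0.009]] [ 0.2 -0.4 -3.1]
delta tool [ 0.   0.2 -0.4] px [312.74584503 268.71850328]
nose [537.4 283.2  69.6]
[-0.1 64.6 -0.3] [-0.1 34.6 -0.6]
```

View pics/w7.png

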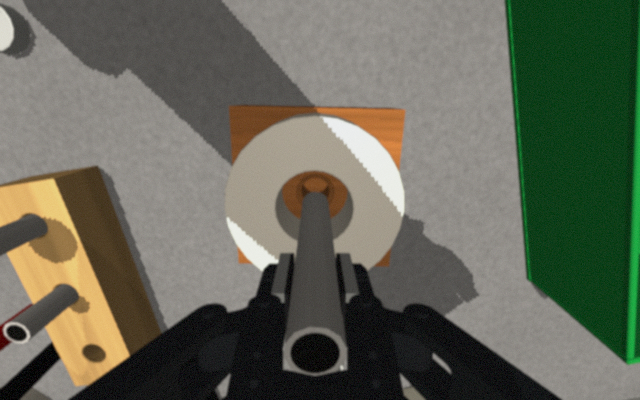

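The nose at (315,195) lines up with the bore at (316,186). Lowering into the hole.

```bash
python3 -m crank '[[0,0.008,-0.0005,0],[0,0.016,-0.0005,0],[0,0.024,-0.0005,0],[0,0.032,-0.0005,0],[0,0.036,-0.0005,0]]'
```

```text
time: 7.18
position: [536.9, 282.0, 153.7]
tcp_rot: [-1.569, 0.215, -0.211]
ft_force: [1.1, 0.4, -3.9]
grip_width: 20.5
```

```bash
python3 -m crank '[[0,0.006,0,0],[0,0.012,0,0],[0,0.018,0,0],[0,0.024,0,0],[0,0.024,0,0]]'
```

```text
time: 7.8
position: [536.5, 281.6, 129.1]
tcp_rot: [-1.569, 0.216, -0.21]
ft_force: [0.8, 0.5, -3.5]
grip_width: 20.5
```

It is about 41 mm deep with no contact force. Releasing, then rising straight up.

```bash
python3 -m crank '[[0,0,0,0],[0,0,0,0],[0,0,0,0],[0,0,0,0]]' 0.055
python3 -m crank '[[0,-0.03,0,0],[0,-0.07,0,0],[0,-0.11,0,0],[0,-0.15,0,0],[0.04,-0.17,0,0]]'
python3 -m crank '[[0.03,0,0,0],[0.03,0,0,0],[0.03,0,0,0]]'
python3 w.py w8 '(537.1,282.4,180)'; python3 - <<'E'
from h import *
w=cv2.imread('pics/w8.png');b=manip.read_camera('side');a=manip.read_camera('top')
f=lambda i,x,y:cv2.resize(i[y:y+120,x:x+100],(333,400),interpolation=cv2.INTER_CUBIC)
cv2.imwrite('pics/z8.png',np.hstack([cv2.resize(w[40:290,190:440],(400,400)),f(b,195,70)]))
cv2.imwrite('pics/top8.png',a);cv2.imwrite('pics/side8.png',b)
E
```

```text
time: 8.3
position: [536.6, 281.7, 129.4]
tcp_rot: [-1.569, 0.215, -0.211]
ft_force: [-0.2, -0.2, -0.7]
grip_width: 54.8
time: 8.93
position: [575.2, 273.4, 303.7]
tcp_rot: [-1.566, 0.21, -0.212]
ft_force: [0.5, 0.3, 0.5]
grip_width: 54.4
time: 9.3
position: [603.7, 265.4, 303.3]
tcp_rot: [-1.567, 0.211, -0.211]
ft_force: [-0.9, 0.1, 0.0]
grip_width: 55.0
9.3 [603.7 265.4 303.3] 55.01662088680509 [[0.964, -0.001, 0.265], [-0.265, -0.006, 0.964], [0.001, -1.0, -0.006]] [-0.9  0.1  0. ]
delta tool [-68.9 123.3  -0.6] px [313.35450402 114.97570583]
```

View pics/z8.png

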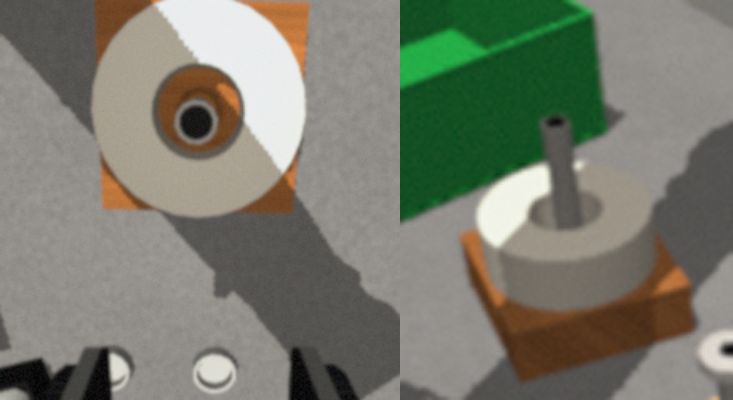

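The spindle stands in the hole and the reel is flat and undisturbed. The spindle's rim is at wrist (311.6,116.0) and side (241.8,106.2). I'll check its height and tilt.

```bash
python3 - <<'E'
from h import *
d=np.load('pics/w8.npz');c=(d['K'],d['E'])
t,g=tri(ray('w',311.6,116.0,c),ray('side',241.8,106.2));print('top',t.round(1),g.round(2),'tilt deg',np.degrees(np.hypot(*(t[:2]-[537.1,282.4]))/175))
print(onz('w',311.6,116,180,c),manip.observe()['time'])
E
```

```text
top [538.4 280.3 178.5] 1.81 tilt deg 0.7887534859150307
[537.49190945 280.8286231  180.        ] 9.45
```

```bash
python3 -c "
from station import manip
print(manip.sign_off())"
```

```text
the job is handed in; nothing more can be done
None
```

The spindle is standing upright in the hole of the stand with the reel, and the job is handed in after about 9.5 s of robot time. I took it from the far hole of the rack and lowered it through the reel core. I kept hold of it until its nose was about 41 mm into the hole, then let go and backed the arm away.

- **Spindle:** its top measured 178.5 mm above the table, against 180 mm when fully home. Its top is about 2.5 mm from the bore axis, a tilt of about 1°. The two camera rays behind this missed each other by 1.8 mm, which is within calibration error.
- **Reel:** it looks flat and undisturbed in the wrist and side pictures. I did not measure its position again after the release. Before insertion its core was about 2 mm from the bore.
- **Forces:** the wrist readings at the end of each move were no more than about 6 N, and about 1 N or less after the release. The gripper was clear of everything at the end.

None of the checks failed. The only correction needed was about 3 mm sideways above the core, before lowering.

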